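# Hang the topping-up cup on the clicking drainer

## Task

Turn the drainer until the empty blue-ringed peg clicks to rest over the yellow drip dish, and hang the blue-banded cup mouth-down on that peg, pressed fully home so that its mouth sits flat against the peg's ring. Leave the red-banded cup, the jar, the wrench and the link bar where they are, and let go of everything.

Things in the scene. Friction and masses are not known exactly. Their poses are not given: they have to be found in the camera images.
- blue_cup: White plastic cup with a blue band, standing mouth-down on the tray. Outer diameter 56 mm, inner 50 mm, height 85 mm, 90 g (varies). Origin: centre of its mouth (the plane of its rim); its z axis points from the mouth to the closed end, which is a flat disc 85 mm from the origin.
- blue_seat (a point): Empty draining peg with the blue ring, on the turret, leaning outward 40 degrees from vertical. Origin: on its axis where a cup's rim seats (ribs 62 mm across just above the 68 mm ring), 65 mm from the turret's axis, 90 mm above the table. z axis: along the peg to its tip; x: inward and up. Finned: 47 mm across up to 8 mm from the seat, tapering to 44 mm at 48 mm, then domed to the tip.
- catch: Small steel spring-loaded ball in the blue peg's underside (-x side of the peg), 14 mm above the seat. It stops a cup part way on, its rim some 12 to 25 mm short of the seat. Pressing the closed end along the peg with roughly 6 to 16 N takes the cup past the ball and home, where the seat stops it solidly. Origin: centre of the ball.
- blue_peg_tip (a point): The tip of the blue-ringed peg, 66 mm from its seat along its axis, 107 mm from the turret's axis.
- yellow_dish: Round yellow drip dish, 52 mm across and 6 mm high, on the drainer's fixed base plate, its centre 115 mm from the turret's axis on the side of the cups' tray (-y). Two like grey dishes stand on the same plate 30 to 60 degrees from it about the axis. At the right click the blue peg's tip is 8 mm (level) from over this dish's centre, on the line to the axis. Origin: centre of its underside.
- turret_axis (a point): Point on the turret's vertical axis, 210 mm up, at its cross handle: four black spokes, round bars 12 mm thick reaching 70 mm out from the axis, square to each other, one directly above each peg, with a 40 mm ball at the crossing. Pushing a spoke sideways with about 5 N turns the turret, either way.
- turret: The turning part of the drainer (origin: on its vertical axis at the table). It turns in clicks of 30 degrees (12 a turn, one exactly at each dish); pushed two thirds of a click it springs on into the next. Counter-clockwise from above the pegs, 90 degrees apart, are: blue, red with a cup, red empty, red with a cup. These cups are fixed, reach 145 mm from the axis and 175 mm high.
- red_cup: The same cup with a red band, also mouth-down on the tray; origin and axes as the blue cup. Leave it.
- tray: Fixed low blue tray, 150 by 300 mm; its floor is 4 mm above the table and its lip 10 mm. Origin: centre of its underside. The two cups stand on it.
- water_jar: White jar with a yellow cap, 72 mm across, 110 mm high. Origin: centre of its underside. Leave it.
- wrench: Steel wrench 160 mm long lying on the table along its x axis; origin at its middle. Leave it.
- link_bar: Grey bar 130 by 26 by 18 mm lying on the table along its x axis; origin at the middle of its underside. Leave it.
Not all that is in view belongs to the job. What is shaped like the blue_cup but black or turquoise is not meant.

How it is judged:
At the end, for the whole second after the job is handed in: The blue peg's tip is within 20 mm (level) of the yellow dish's centre; the blue cup is on the blue peg mouth-down with the centre of its mouth within 4 mm of the seat along the peg and 7 mm overall, its axis within 0.08 rad of the peg's, and at rest (horizontal distance between blue_peg_tip and yellow_dish below 0.02 m and z of blue_cup in the frame of blue_seat between -0.004 and 0.004 m and distance between blue_cup and blue_seat below 0.007 m and angle between the z axis of blue_cup and the z axis of blue_seat, either way round below 0.08 rad and linear speed of blue_cup below 0.02 m/s); the robot touches nothing.
It fails at once if the red cup was moved more than 20 mm or tipped (distance of red_cup from where it was at the start of the episode above 0.02 m or angle between red_cup's own z axis and vertical above 0.4 rad).
It fails at once if the jar, wrench or link bar was moved more than 20 mm (distance of any of water_jar, wrench, link_bar from where it was at the start of the episode above 0.02 m).
It also fails if it takes over 72 s, if anything falls off the work surface, if the arm or the gripper's body presses on something with over 40 N, if the wrist force passes 120 N, or if a joint passes its speed limit or range.

## Robot

A 6-joint arm with a two-finger parallel gripper is mounted at the origin on the work surface. World frame = base frame: x ahead of the robot, y to its left, z up, the work surface at z = 0. Lengths are in m, angles in rad, forces in N, time in s.
With the tool pointing down it reaches from about 0.4 to 0.825 m from the base axis. Payload 7 kg.
Tool frame: the origin (TCP) lies midway between the tips of the shut fingers; the grasp point (between the pads) lies 19 mm behind it; z points along the fingers, x is the direction in which the jaws open and shut, and the axes are right-handed (so a half turn about z gives the same grasp; the last joint's range is limited). The gripper opens to 88 mm and grips with 3 to 60 N. Pads are 19 mm wide; open, the fingers measure 130 mm over their backs; the gripper's body (78 mm by 193 mm) begins 47 mm behind the grasp point.
Start: joints at [0.288, 0.359, 0.012, 0, -1.224, -0.288], TCP at [0.675, -0, 0.227] pointing down, gripper open.
Joint ranges: [-3.07, 3.07], [-1.43, 2.12], [-1.02, 1.25], [-3.03, 1.67], [-3.05, -0], [-3.03, 3.03]. Speed limits (rad/s): [2.39, 2.39, 3.01, 3.14, 3.14, 3.14].

## Interface

Orientations are given as [roll, pitch, yaw] about the fixed x, y, z axes, in that order (R = Rz(yaw) Ry(pitch) Rx(roll)).
In Python, from station import status, eyes, workorder gives the robot as it stands.
- The arm moves only by the shell command python3 -m jog 'ROWS' [OPENING] [FORCE]. ROWS is JSON, a list of rows, each a list of 6 numbers: the shift along the world's x, y, z in mm, then the turn, a rotation vector about the world's x, y, z in rad. A call has 1 to 12 rows; each row shifts and turns the pose as measured when the row begins; what a row does not reach is not made up. A row lasts 1/10 s, in which the tool goes at most 50 mm and 8.59 degrees, less where a joint would pass 70% of its speed; a pose out of reach is approached as far as the arm can. A call with a gripper value outside its range is refused whole. OPENING is the opening, from 0 (shut) to 1 (fully open), set as the call begins (- or left out, the last holds). The fingers move at their own pace and stop on an object; FORCE is the grip in N (left out, the last holds). Time passes only in rows, so rows that do not move let the fingers close. It gives the time, the measured TCP pose, the force and the opening at its end, in the units of the state.
- status.get_state(): the state, without advancing time (a new reading comes with each control period).
- eyes.grab_frame(name): name is "scene" or "side" or "wrist"; returns the picture (384x512x3 uint8, blue, green, red); there is no depth.
- eyes.calibration(name): a dict with "camera_matrix" (3x3 intrinsics, pixels), "cam_to_world" (4x4, takes a point from camera to world coordinates); the wrist camera has in their place "hand_eye" (4x4, takes a point from camera to tool coordinates, whose origin is the TCP and whose axes are the tool frame's). Camera axes: x right, y up, looking along -z (the intrinsics and any distortion apply to the point x, -y, -z); pixel columns grow to the right and rows downward; lengths in m; the calibration is good to about 2 mm. The wrist camera is an equidistant fisheye: a pixel r from the principal point sees the ray r / f radians off the axis. A picture is of the moment at which its call begins: read the wrist's pose just before it. calibration takes no time and is no camera call.
- workorder.job_done(): hands the job in, once; it reports no verdict.
The state is a dict: "t": time; "q": joint angles; "qd": joint speeds; "joint_efforts": joint torques, N m; "eef_pos": TCP position; "ee_rot": TCP orientation; "force": force on the tool from outside, world axes, zero at the start; "moment": the same for the moment, N m; "width": finger opening in m.
Only numpy, scipy, OpenCV 4.12 (cv2) and the standard library are available. Lean on these libraries where they do the work, as an engineer would, in place of code of your own. Each camera call takes 0.05 s, during which the arm holds its last target. There are 200 camera calls.

## Working session

There is one attempt and no reset: what is moved stays moved. The work goes in short steps, Python scripts to look and compute and a shell command to move; the robot and the scene stay as the last step left them, time stands still between calls to the robot, and variables do not carry over. Pictures are saved under pics/ and viewed, about 8 in all and at most 12, crops included, and the job is handed in when it is done.

```bash
ls; mkdir -p pics; python3 - <<'E'
from station import status, eyes
import cv2,numpy as np
print(status.get_state())
for n in("scene","side","wrist"):
    cv2.imwrite(f"pics/{n}0.png",eyes.grab_frame(n)); c=eyes.calibration(n); print(n,{k:np.round(v,4).tolist() if not isinstance(v,str) else v for k,v in c.items()})
a=cv2.imread("pics/scene0.png");b=cv2.imread("pics/side0.png")
E
```

```text
pics
{'t': 0.0, 'q': array([ 2.88073970e-01,  3.59392684e-01,  1.10540489e-02, -3.41406117e-04,
       -1.22412343e+00, -2.88091615e-01]), 'qd': array([ 1.38712986e-03,  1.11322208e-03, -3.00763581e-04, -9.71977241e-04,
        5.25272661e-04, -1.04902764e-05]), 'joint_efforts': array([-8.00930356e-04, -5.82726967e+01,  2.93058443e+01,  6.99745238e+00,
        6.93249181e-03, -2.06530804e-04]), 'eef_pos': array([ 6.74499601e-01, -5.12700253e-05,  2.25618436e-01]), 'ee_rot': array([-3.14142705e+00, -1.68828354e-03,  3.14145860e+00]), 'force': array([ 0.33580382,  0.05937161, -0.18409831]), 'moment': array([0.00399548, 0.00320932, 0.01289004]), 'width': 0.08731167876192383}
scene {'camera_matrix': [[414.2824, 0.0, 259.3383], [0.0, 414.2824, 196.9098], [0.0, 0.0, 1.0]], 'cam_to_world': [[-0.264, -0.5178, 0.8137, 1.6809], [0.9644, -0.1267, 0.2322, 0.2531], [-0.0172, 0.846, 0.5328, 0.906], [0.0, 0.0, 0.0, 1.0]]}
side {'camera_matrix': [[445.4867, 0.0, 255.7272], [0.0, 445.4867, 195.0839], [0.0, 0.0, 1.0]], 'cam_to_world': [[-0.9283, 0.2464, -0.2783, 0.1532], [-0.3716, -0.5954, 0.7123, 0.8892], [0.0098, 0.7647, 0.6443, 1.0203], [0.0, 0.0, 0.0, 1.0]]}
wrist {'camera_matrix': [[297.3186, 0.0, 256.0064], [0.0, 297.3186, 189.6279], [0.0, 0.0, 1.0]], 'hand_eye': [[1.0, 0.0, -0.0002, 0.0004], [-0.0, -0.9615, -0.2748, -0.0721], [-0.0002, 0.2748, -0.9615, -0.158], [0.0, 0.0, 0.0, 1.0]]}
```

View pics/scene0.png

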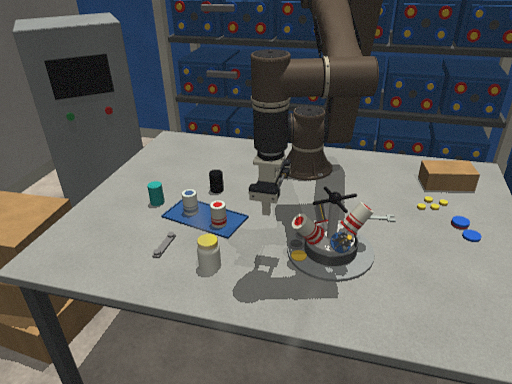

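View pics/side0.png

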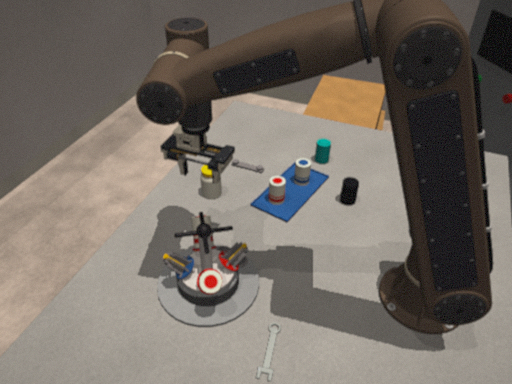

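The scene picture shows the tray at (205,217), with the blue cup at (190,200) and the red cup at (218,212). The drainer sits around (333,240), with its handle at (334,198), the blue peg toward the camera at (343,241) and the yellow dish near (298,255). The side picture shows the blue peg pointing toward +x at (178,263). Next I'll measure and enlarge.

```bash
cat > h.py <<'E'
import cv2,numpy as np
from station import status, eyes
from scipy.spatial.transform import Rotation as R
def tool():
    s=status.get_state(); T=np.eye(4); T[:3,:3]=R.from_euler('xyz',s['ee_rot']).as_matrix(); T[:3,3]=s['eef_pos']; return T
def ray(n,u,v,T=None):
    c=eyes.calibration(n);K=np.array(c['camera_matrix'])
    x,y=(u-K[0,2])/K[0,0],(v-K[1,2])/K[1,1]
    if n=='wrist':
        r=np.hypot(x,y); s=np.sin(r)/max(r,1e-9); d=np.array([x*s,-y*s,-np.cos(r)]); M=T@np.array(c['hand_eye'])
    else: d=np.array([x,-y,-1]); M=np.array(c['cam_to_world'])
    d=M[:3,:3]@d; return M[:3,3],d/np.linalg.norm(d)
def onz(n,u,v,z,T=None):
    o,d=ray(n,u,v,T); return o+d*(z-o[2])/d[2]
def tri(*rs):
    A=0;b=0
    for o,d in rs:
        P=np.eye(3)-np.outer(d,d);A=A+P;b=b+P@o
    p=np.linalg.solve(A,b); return p,[round(1e3*np.linalg.norm((np.eye(3)-np.outer(d,d))@(p-o)),1) for o,d in rs]
def proj(n,p,T=None):
    c=eyes.calibration(n);K=np.array(c['camera_matrix']); M=T@np.array(c['hand_eye']) if n=='wrist' else np.array(c['cam_to_world'])
    q=M[:3,:3].T@(np.array(p)-M[:3,3]); x,y,z=q[0],-q[1],-q[2]
    if n=='wrist':
        r=np.hypot(x,y); t=np.arctan2(r,z); x,y=x/r*t,y/r*t
    else: x,y=x/z,y/z
    return K[0,0]*x+K[0,2],K[1,1]*y+K[1,2]
def blobs(im,lo,hi,amin=8):
    m=cv2.inRange(cv2.cvtColor(im,cv2.COLOR_BGR2HSV),lo,hi); n,l,s,c=cv2.connectedComponentsWithStats(m)
    return [(c[i].round(1).tolist(),s[i].tolist()) for i in range(1,n) if s[i,4]>=amin]
E
python3 - <<'E'
from h import *
a=cv2.imread("pics/scene0.png")[170:290,140:390];b=cv2.imread("pics/side0.png")[140:340,150:340]
a=cv2.resize(a,None,fx=3.2,fy=3.2,interpolation=2);cv2.imwrite("pics/c1.png",a)
b=cv2.resize(b,None,fx=3,fy=3,interpolation=2);cv2.imwrite("pics/c2.png",b)
E
```

```text
(no output)
```

View pics/c1.png

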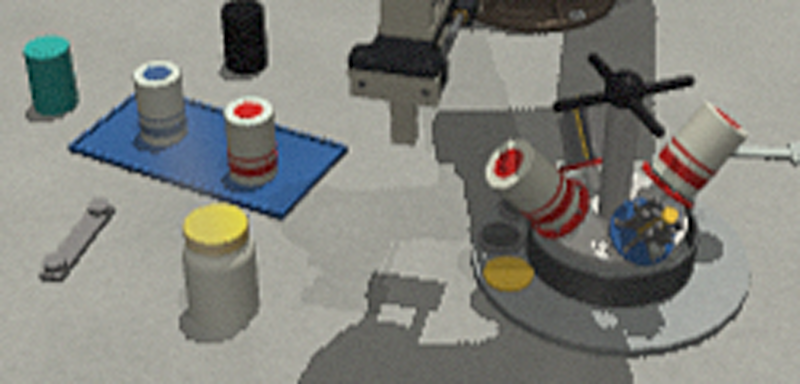

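View pics/c2.png

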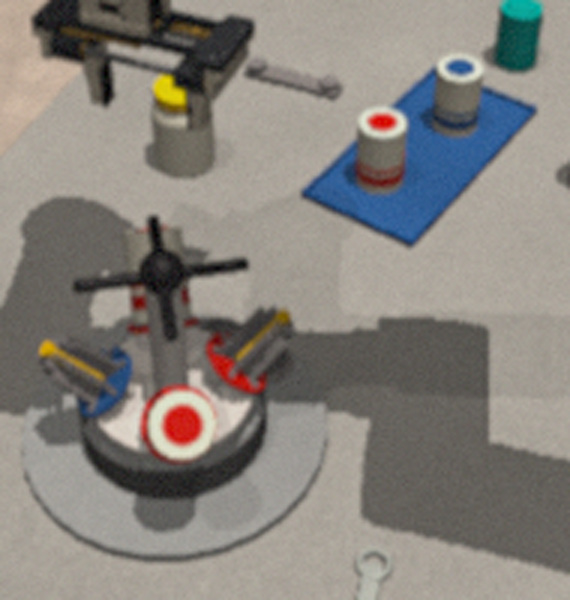

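The enlargements show the blue peg tip at about scene (349,237) and side (166,257), and the yellow dish at scene (299,255). A grey dish sits beside the yellow one, and all four spoke ends are visible. Now I'll triangulate.

```bash
python3 - <<'E'
from h import *
np.set_printoptions(precision=4,suppress=True)
S=lambda u,v:(140+u/3.2,170+v/3.2); D=lambda u,v:(150+u/3,140+v/3)
for n,s,d,z in [("bluecup",(158,74),(460,67),.089),("redcup",(249,111),(382,121),.089),("ball",(624,90),(160,272),.21),("tip",(670,214),(47,350),.14),("jarcap",(216,226),(172,93),.11),
 ("sp1",(594,58),(244,264),.21),("sp2",(690,80),(169,335),.21),("sp3",(658,130),(77,287),.21),("sp4",(558,106),(154,220),.21)]:
    s=S(*s);d=D(*d); print(n,*tri(ray('scene',*s),ray('side',*d)),onz('scene',*s,z)[:2],onz('side',*d,z)[:2])
print("yd",onz('scene',*S(508,273),.008)); print("gd",onz('scene',*S(500,236),.008))
print("gd side",onz('side',*D(165,508),.008),onz('side',*D(232,500),.008))
for f,n,c in(("scene0","scene",0),("side0","side",0)):
    im=cv2.imread(f"pics/{f}.png")
    print(n,"blue",blobs(im,(100,90,60),(125,255,255)),"yel",blobs(im,(18,110,80),(35,255,255)))
E
```

```text
bluecup [ 0.4662 -0.3701  0.0884] [np.float64(2.4), np.float64(2.4)] [ 0.4702 -0.3668] [ 0.4661 -0.3733]
redcup [ 0.5167 -0.237   0.0888] [np.float64(2.2), np.float64(2.2)] [ 0.5196 -0.2345] [ 0.5168 -0.2401]
ball [0.5733 0.1808 0.2133] [np.float64(0.7), np.float64(0.7)] [0.5688 0.1811] [0.575 0.177]
tip [0.66   0.2394 0.138 ] [np.float64(1.0), np.float64(1.0)] [0.6635 0.2402] [0.6588 0.2397]
jarcap [ 0.7478 -0.1813  0.1063] [np.float64(3.3), np.float64(3.3)] [ 0.7488 -0.1828] [ 0.7447 -0.1719]
sp1 [0.5126 0.143  0.2098] [np.float64(2.0), np.float64(2.0)] [0.5153 0.1448] [0.5125 0.1406]
sp2 [0.5349 0.241  0.2106] [np.float64(1.0), np.float64(1.0)] [0.535  0.2418] [0.5351 0.2394]
sp3 [0.6316 0.2198 0.2103] [np.float64(0.2), np.float64(0.2)] [0.6309 0.2196] [0.6318 0.2198]
sp4 [0.6101 0.1218 0.2097] [np.float64(1.6), np.float64(1.6)] [0.6125 0.1233] [0.61 0.12]
yd [0.629  0.0847 0.008 ]
gd [0.5711 0.065  0.008 ]
gd side [0.5391 0.2669 0.008 ] [0.4869 0.2363 0.008 ]
scene blue [([138.2, 55.6], [76, 0, 94, 130, 4767]), ([191.8, 18.6], [165, 0, 56, 36, 1276]), ([268.5, 19.2], [222, 0, 94,
[... 2402 characters left out ...]
9], [425, 196, 8, 7, 37]), ([443.3, 202.0], [439, 199, 9, 7, 40]), ([321.3, 211.7], [319, 204, 5, 16, 24]), ([421.4, 206.2], [418, 204, 8, 6, 40]), ([434.7, 206.4], [431, 204, 8, 6, 39]), ([207.4, 240.1], [197, 234, 20, 15, 212]), ([348.8, 237.0], [346, 235, 6, 5, 23]), ([298.4, 255.1], [291, 250, 16, 11, 138]), ([22.8, 319.6], [21, 317, 4, 6, 12]), ([22.3, 326.2], [20, 323, 7, 7, 13])]
side blue [([302.8, 162.0], [299, 160, 8, 5, 26]), ([290.6, 194.3], [251, 164, 77, 57, 1564]), ([186.9, 268.4], [177, 256, 17, 23, 118])] yel [([214.1, 149.8], [209, 148, 11, 4, 21]), ([206.3, 171.1], [201, 164, 12, 14, 118]), ([236.8, 251.1], [228, 244, 19, 16, 57]), ([172.1, 259.1], [163, 253, 22, 14, 76])]
```

```bash
python3 -m jog '[[0,30,0,0,0,0],[0,40,0,0,0,0],[0,40,0,0,0,0],[0,30,0,0,0,0],[0,25,0,0,0,0],[0,0,0,0,0,0]]' 0 20; python3 -m jog '[[-10,0,-30,0,0,0],[-25,0,0,0,0,0],[-15,0,0,0,0,0],[0,0,0,0,0,0]]'
```

```text
t: 0.75
eef_pos: [0.673, 0.1693, 0.2233]
ee_rot: [-3.14, -0.005, 3.138]
force: [-0.1, -0.2, -0.2]
width: 0.0453
t: 1.15
eef_pos: [0.6208, 0.1689, 0.19]
ee_rot: [-3.138, -0.008, 3.139]
force: [0.5, -1.4, 0.2]
width: 0.0132
```

```bash
python3 -m jog '[[-1,-10,0,0,0,0],[-2,-10,0,0,0,0],[-7,-7,0,0,0,0],[-7,-7,0,0,0,0],[-9,-4,0,0,0,0],[-9,-4,0,0,0,0],[0,0,0,0,0,0]]' 0 20
```

```text
t: 1.85
eef_pos: [0.5953, 0.1289, 0.1934]
ee_rot: [3.131, 0.012, 3.138]
force: [2.2, 0.9, -0.3]
width: 0.0004
```

```bash
python3 -m jog '[[-10,-4,0,0,0,0],[-10,-2,0,0,0,0],[-10,0,0,0,0,0],[-9,2,0,0,0,0],[-7,4,0,0,0,0],[-6,5,0,0,0,0],[0,0,0,0,0,0]]'; python3 - <<'E'
from h import *
cv2.imwrite("pics/sc1.png",eyes.grab_frame("scene")); cv2.imwrite("pics/si1.png",eyes.grab_frame("side"))
a=cv2.imread("pics/sc1.png")[170:290,270:400];b=cv2.imread("pics/si1.png")[190:340,150:290]
a=cv2.resize(a,(520,480),interpolation=2);b=cv2.resize(b,(280,300),interpolation=2)
c=np.zeros((480,800,3),np.uint8);c[:,:520]=a;c[:300,520:]=b;cv2.imwrite("pics/c3.png",c)
E
```

```text
t: 2.55
eef_pos: [0.5465, 0.134, 0.1952]
ee_rot: [3.129, 0.023, 3.137]
force: [-0.0, 1.1, -0.8]
width: 0.0006
```

View pics/c3.png

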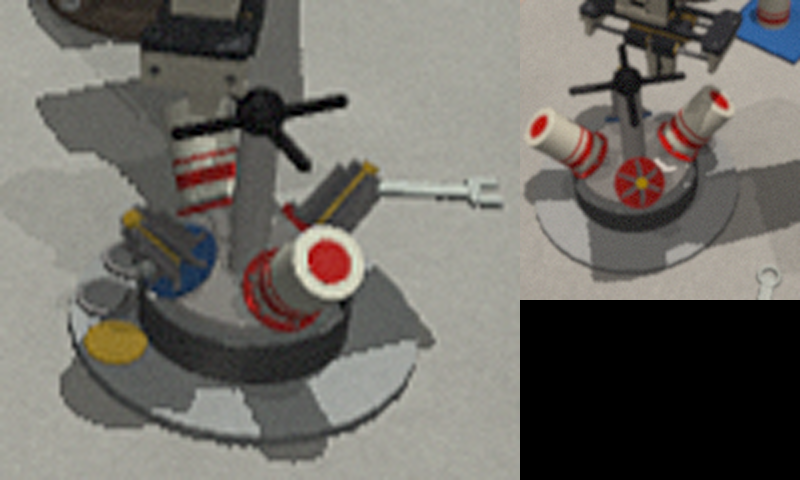

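The picture shows the blue peg now pointing left, toward the dishes, with its tip at scene (302.8,224.3). Next I'll work out its heading.

```bash
python3 - <<'E'
from h import *
A=np.array([.5725,.1812])
S=lambda u,v:(270+u/4,170+v/4)
for p,z in[((131,217),.1405),((345,100),.21),((305,165),.21),((175,133),.21),((116,342),.008),((101,296),.008),((122,260),.008)]:
    q=onz('scene',*S(*p),z)[:2]-A; print(p,(q*1e3).round(),np.degrees(np.arctan2(q[1],q[0])).round(1),np.hypot(*q).round(4))
E
```

```text
(131, 217) [ 62. -87.] -54.6 0.1071
(345, 100) [-38.  63.] 121.3 0.0731
(305, 165) [61. 41.] 33.5 0.0735
(175, 133) [ 41. -60.] -55.4 0.0725
(116, 342) [ 57. -96.] -59.1 0.1114
(101, 296) [   1. -119.] -89.6 0.1192
(122, 260) [ -54. -111.] -115.7 0.1233
```

Rotation is done: the blue peg's heading is about -57°, against -59° measured for the dish. Now I'll retreat upward and go above the blue cup.

```bash
python3 -m jog '[[0,0,40,0,0,0],[0,0,45,0,0,0],[0,-20,20,0,0,0.04],[-7,-45,0,0,0,0.06],[-7,-45,0,0,0,0.06],[-7,-45,0,0,0,0.06],[-7,-45,0,0,0,0.06],[-7,-45,0,0,0,0.06],[-7,-45,0,0,0,0.06],[-7,-45,0,0,0,0.06],[-7,-45,0,0,0,0.06],[-7,-45,0,0,0,0.04]]' 1 30; python3 -m jog '[[-7,-40,0,0,0,0.03],[-7,-25,-20,0,0,0.02],[0,0,0,0,0,0],[0,0,0,0,0,0]]'
```

```text
t: 3.85
eef_pos: [0.4772, -0.3033, 0.3018]
ee_rot: [3.132, 0.015, -2.554]
force: [1.4, 0.6, 0.5]
width: 0.0862
t: 4.25
eef_pos: [0.4594, -0.3768, 0.2792]
ee_rot: [3.128, 0.012, -2.508]
force: [-0.2, -0.1, -0.0]
width: 0.0879
```

```bash
python3 - <<'E'
from h import *
T=tool(); im=eyes.grab_frame("wrist"); cv2.imwrite("pics/w1.png",im)
print(T[:3,3],proj('wrist',(.4675,-.37,.089),T))
for c,s in blobs(im,(100,90,60),(128,255,255),40): print(c,s,onz('wrist',*c,.089,T))
E
```

```text
[ 0.45937608 -0.37684391  0.27921482] (np.float64(249.69275965501282), np.float64(166.08520541801977))
[230.5, 166.2] [125, 78, 200, 174, 13305] [ 0.48596512 -0.35626324  0.089     ]
[250.7, 166.6] [238, 154, 26, 26, 533] [ 0.46616067 -0.37020505  0.089     ]
[502.2, 375.4] [495, 369, 15, 15, 77] [-0.43330931 -0.32332659  0.089     ]
```

View pics/w1.png

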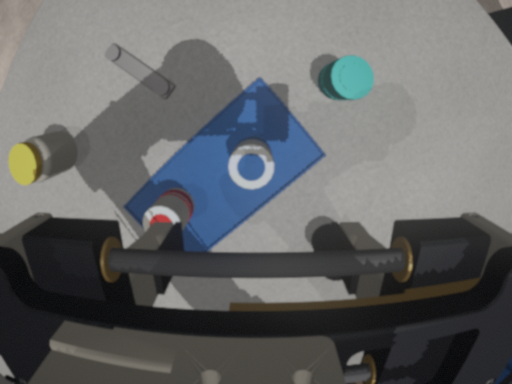

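The wrist picture shows the blue cup's disc at (251,167), which puts it at (0.4662,-0.3702). The red cup is clear of the fingers' path. I'll level the tool and go down.

```bash
cat >> h.py <<'E'
def todo(p,tz,tx):
    "shift (mm) and rotvec needed to bring TCP to p with tool axes z, x"
    z=np.array(tz)/np.linalg.norm(tz); x=np.array(tx)-z*np.dot(tx,z); x/=np.linalg.norm(x); M=np.c_[x,np.cross(z,x),z]; T=tool()
    print("shift",((np.array(p)-T[:3,3])*1e3).round(1),"turn",R.from_matrix(M@T[:3,:3].T).as_rotvec().round(3),"q",status.get_state()['q'].round(2))
PH=np.radians(-57.5); U=np.array([np.cos(PH),np.sin(PH),0]); TT=np.array([-np.sin(PH),np.cos(PH),0]); Z=np.array([0,0,1.])
PZ=np.sin(np.radians(40))*U+np.cos(np.radians(40))*Z; AX=np.array([.5725,.1812,0]); SEAT=AX+.065*U+.09*Z
E
python3 -c "
from h import *
todo((.4662,-.3702,.054),-Z,-TT)"
```

```text
shift [   6.9    6.  -224.8] turn [-0.019  0.002 -0.067] q [-0.37  0.2  -0.08 -0.02 -1.3   1.01]
```

```bash
python3 -m jog '[[4,3,-30,-0.01,0,-0.04],[3,3,-45,-0.01,0,-0.03],[0,0,-45,0,0,0],[0,0,-35,0,0,0],[0,0,0,0,0,0]]'; python3 -c "
from h import *
todo((.4662,-.3702,.054),-Z,-TT)"
```

```text
t: 4.8
eef_pos: [0.4701, -0.3661, 0.1251]
ee_rot: [-3.131, 0.006, -2.575]
force: [-0.6, 0.9, 0.6]
width: 0.0877
shift [ -3.9  -4.1 -71.1] turn [0.006 0.01  0.   ] q [-0.33  0.31 -0.31  0.   -0.94  0.9 ]
```

```bash
python3 -m jog '[[-3,-3,-25,0.005,0.008,0],[-1,-1,-25,0,0,0],[0,0,-15,0,0,0],[0,0,-5,0,0,0],[0,0,0,0,0,0]]'; python3 -c "
from h import *
todo((.4662,-.3702,.054),-Z,-TT)"
```

```text
t: 5.3
eef_pos: [0.4741, -0.3694, 0.064]
ee_rot: [-3.129, 0.006, -2.567]
force: [-0.5, -0.5, 0.4]
width: 0.0874
shift [ -7.9  -0.8 -10. ] turn [ 0.007  0.012 -0.008] q [-0.34  0.38 -0.37  0.   -0.81  0.91]
```

```bash
python3 -m jog '[[-5,-1,-5,0.005,0.01,-0.005],[-3,0,-4,0,0,0],[0,0,-1,0,0,0],[0,0,0,0,0,0]]'; python3 -c "
from h import *
todo((.4662,-.3702,.054),-Z,-TT)"
```

```text
t: 5.7
eef_pos: [0.4684, -0.3712, 0.0582]
ee_rot: [-3.134, 0.004, -2.571]
force: [-0.8, -1.3, -0.2]
width: 0.088
shift [-2.2  1.  -4.2] turn [ 0.005  0.007 -0.004] q [-0.34  0.39 -0.38  0.   -0.8   0.91]
```

```bash
python3 -m jog '[[-2,1,-4,0.005,0.006,0],[-1,1,-2,0,0,0],[0,0,0,0,0,0]]'; python3 -m jog '[[0,0,0,0,0,0],[0,0,0,0,0,0],[0,0,0,0,0,0],[0,0,0,0,0,0],[0,0,0,0,0,0],[0,0,0,0,0,0]]' 0.45 40; python3 -c "
from h import *
todo((.4662,-.3702,.054),-Z,-TT)"
```

```text
t: 6.0
eef_pos: [0.4652, -0.3693, 0.0522]
ee_rot: [-3.141, 0.002, -2.571]
force: [0.7, -0.8, -0.4]
width: 0.0876
t: 6.6
eef_pos: [0.4652, -0.3693, 0.0521]
ee_rot: [-3.141, 0.001, -2.571]
force: [-0.9, -0.2, -1.0]
width: 0.0561
shift [ 1.  -0.9  1.9] turn [-0.001  0.001 -0.003] q [-0.34  0.39 -0.38 -0.   -0.8   0.91]
```

```bash
python3 -m jog '[[0,0,20,0,0,0],[0,0,40,0,0,0],[0,0,45,0,0,0],[0,0,45,0,0,0],[10,10,30,0,0,0],[20,30,20,0,0,0],[25,35,0,0.04,0.025,0],[25,35,0,0.06,0.04,0],[25,35,0,0.08,0.05,0],[25,35,0,0.08,0.05,0],[25,35,0,0.08,0.05,0],[25,35,0,0.08,0.05,0]]' 0.4; python3 -c "
from h import *
todo((.69,-.005,.28),-PZ,-TT)"
```

```text
t: 7.8
eef_pos: [0.6438, -0.1099, 0.2658]
ee_rot: [2.631, 0.007, -2.574]
force: [0.8, -0.7, -0.9]
width: 0.0559
shift [ 46.2 104.9  14.2] turn [0.155 0.107 0.   ] q [-0.12  0.55  0.46 -0.4  -1.8   0.66]
```

```bash
python3 -m jog '[[15,30,5,0.06,0.04,0],[15,30,5,0.06,0.04,0],[12,25,4,0.04,0.03,0],[5,15,0,0,0,0],[0,0,0,0,0,0]]'; python3 - <<'E'
from h import *
todo(SEAT+.133*PZ,-PZ,-TT)
cv2.imwrite("pics/sc2.png",eyes.grab_frame("scene")); cv2.imwrite("pics/si2.png",eyes.grab_frame("side"))
T=tool(); cv2.imwrite("pics/w2.png",eyes.grab_frame("wrist"))
for n,f in(("scene","sc2"),("side","si2")):
    print(n,[round(x,1) for p in (SEAT,SEAT+.066*PZ,AX+.21*Z) for x in proj(n,p)])
a=cv2.imread("pics/sc2.png")[150:290,250:390];b=cv2.imread("pics/si2.png")[150:310,130:290]
c=np.zeros((480,800,3),np.uint8);c[:420,:420]=cv2.resize(a,(420,420),interpolation=2);c[:380,420:]=cv2.resize(b,(380,380),interpolation=2);cv2.imwrite("pics/c4.png",c)
E
```

```text
t: 8.3
eef_pos: [0.6952, -0.0029, 0.2728]
ee_rot: [2.421, -0.006, -2.572]
force: [-0.2, 0.3, 0.0]
width: 0.0558
shift [-41.9  57.2 -80.9] turn [-0.016 -0.017 -0.003] q [-0.07  0.68  0.69 -0.61 -1.98  0.5 ]
scene [np.float64(313.6), np.float64(233.6), np.float64(301.9), np.float64(223.3), np.float64(334.9), np.float64(198.7)]
side [np.float64(204.0), np.float64(246.1), np.float64(201.4), np.float64(223.1), np.float64(203.5), np.float64(232.0)]
```

View pics/c4.png

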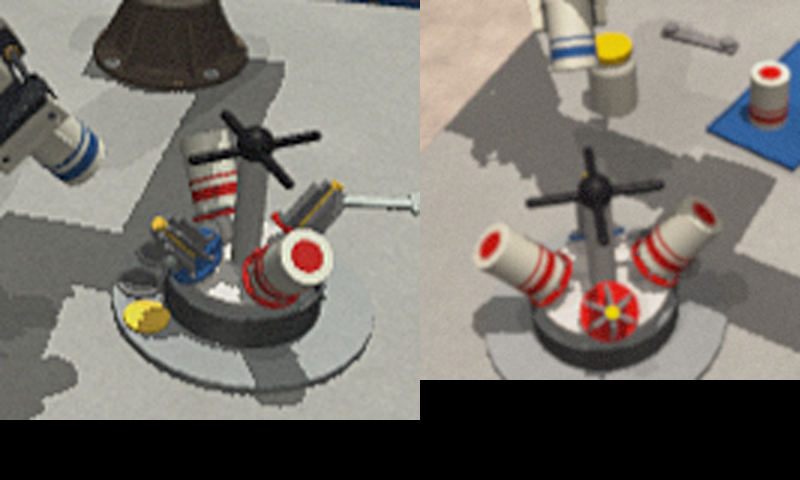

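The cup is held, tilted to match the peg. The tip is at scene (303,224.7), against a predicted (301.9,223.3). Let me check the wrist view, with the peg points projected onto it.

```bash
python3 - <<'E'
from h import *
im=cv2.imread("pics/w2.png");T=tool()
for p,z,c in((SEAT,0,(0,255,0)),(SEAT+.066*PZ,0,(0,0,255)),(AX+.21*Z,0,(255,0,255))):
    q=proj('wrist',p,T);print(np.round(q,1)); cv2.drawMarker(im,(int(q[0]),int(q[1])),c,cv2.MARKER_CROSS,8,1)
print([b for b in blobs(im,(18,110,80),(35,255,255),6)]); cv2.imwrite("pics/w2m.png",cv2.resize(im,None,fx=1.5,fy=1.5))
E
```

```text
[257.4 158.6]
[258.  169.8]
[257.9 259.4]
[([255.4, 95.7], [238, 82, 36, 29, 793]), ([255.5, 166.3], [251, 164, 11, 6, 43]), ([149.7, 268.2], [147, 247, 9, 39, 162]), ([362.2, 270.6], [357, 250, 9, 36, 124])]
```

View pics/w2m.png

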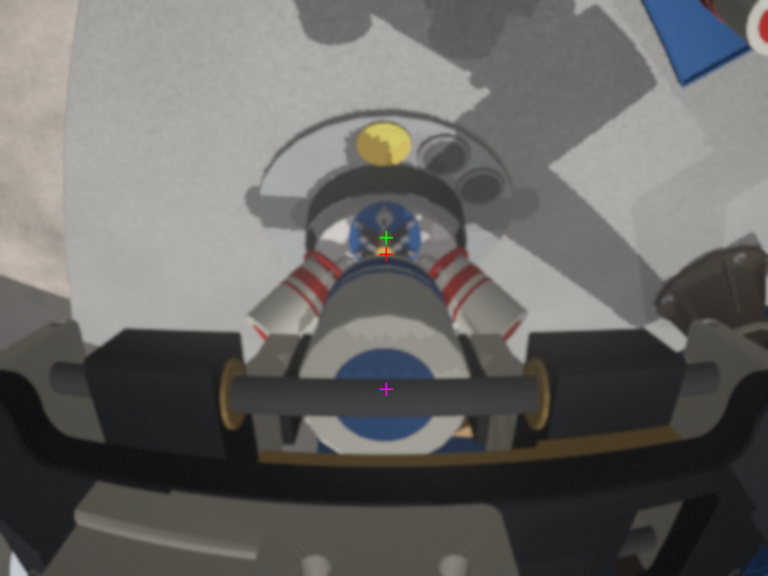

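The wrist view lines up well. The tip is at (255.5, about 169) with its lower part hidden, against a predicted (258,169.8), so I need about +1.5 mm along TT. I'll check the cup's offset in the grip, then work out the approach.

```bash
python3 - <<'E'
from h import *
T=tool(); zt=T[:3,2]
top=T[:3,3]-.037*zt; print("disc expected",np.round(proj('wrist',top,T),1),"1mm h:",np.round(proj('wrist',top+.001*T[:3,1],T),1))
H=np.cross(PZ,TT); tgt=SEAT+.0015*TT+.001*H
todo(tgt+.123*PZ,-PZ,-TT)
print("per 10mm along -PZ",(-10*PZ).round(2),"H",H.round(3),"TT",TT.round(3))
E
```

```text
disc expected [257.6 269.2] 1mm h: [257.6 271. ]
shift [-43.4  66.4 -89.1] turn [-0.015 -0.016 -0.001] q [-0.07  0.68  0.68 -0.61 -1.98  0.5 ]
per 10mm along -PZ [-3.45  5.42 -7.66] H [-0.412  0.646  0.643] TT [0.843 0.537 0.   ]
```

```bash
python3 -m jog '[[-8,12,-16,-0.008,-0.008,0],[-11,16,-22,-0.007,-0.008,0],[-11,16,-22,0,0,0],[-8,13,-17,0,0,0],[-4,7,-9,0,0,0],[0,0,0,0,0,0]]'; cat > t.py <<'E'
from h import *
import sys
H=np.cross(PZ,TT); T=tool(); d=T[:3,3]-(SEAT+.0015*TT+.002*H); st=status.get_state(); f=st['force']
print("s(mouth) %.1f tt %.1f h %.1f mm | F along peg %.1f tt %.1f h %.1f w %.4f"%(d@PZ*1e3-48,d@TT*1e3,d@H*1e3,f@PZ,f@TT,f@H,st['width']))
todo(SEAT+.0015*TT+.002*H+(.048+float(sys.argv[1])*1e-3)*PZ,-PZ,-TT)
E
python3 t.py 65
```

```text
t: 9.05
eef_pos: [0.6485, 0.0533, 0.1913]
ee_rot: [2.457, 0.006, -2.578]
force: [-0.2, 0.1, -0.4]
width: 0.0559
s(mouth) 83.4 tt -6.1 h -1.0 mm | F along peg -0.4 tt -0.2 h -0.1 w 0.0559
shift [ -1.6  13.9 -13.4] turn [0.008 0.013 0.004] q [ 0.01  0.61  0.38 -0.58 -1.71  0.58]
```

```bash
python3 -m jog '[[2,8,-5,0.008,0.012,0.004],[1,2,-2,0,0,0],[0,0,0,0,0,0]]'; python3 t.py 70;  python3 - <<'E'
from h import *
T=tool(); im=eyes.grab_frame("wrist"); sc=eyes.grab_frame("scene")
a=cv2.resize(im[60:290,130:390],None,fx=2,fy=2,interpolation=2)
b=cv2.resize(sc[170:270,270:350],None,fx=3.4,fy=3.4,interpolation=2)
c=np.zeros((460,800,3),np.uint8);c[:,:520]=a;c[:340,520:792]=b;cv2.imwrite("pics/c5.png",c)
E
```

```text
t: 9.35
eef_pos: [0.6534, 0.0618, 0.1864]
ee_rot: [2.446, 0.003, -2.575]
force: [0.3, -0.8, 0.6]
width: 0.056
s(mouth) 76.8 tt 2.6 h -0.7 mm | F along peg 1.0 tt -0.2 h -0.2 w 0.0560
shift [-4.8  2.7 -4.8] turn [0.001 0.004 0.001] q [ 0.02  0.63  0.4  -0.59 -1.72  0.57]
```

View pics/c5.png

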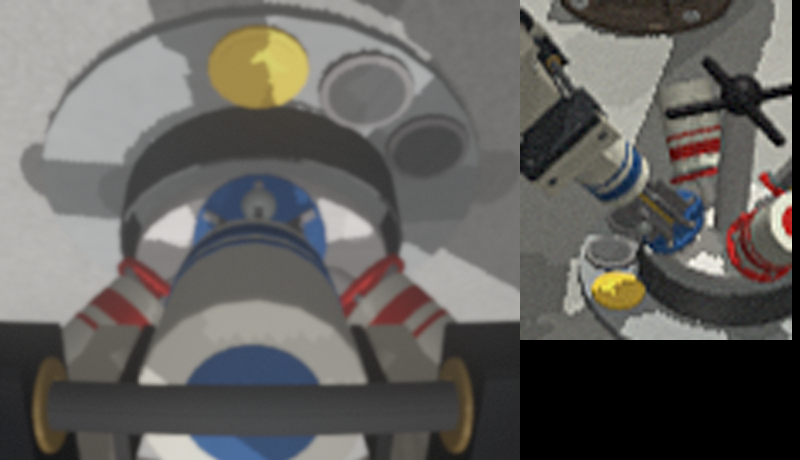

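Wrist view: the ring centre is at (263,215) in the crop and the cup is about 8 crop px to its left. That agrees with the +2.6 mm TT reading, so I'll correct it and enter.

```bash
python3 -m jog '[[-3,1,-2,0,0,0],[-3,2,-3,0,0,0],[0,0,0,0,0,0]]'; python3 t.py 60
```

```text
t: 9.75
eef_pos: [0.6471, 0.0642, 0.181]
ee_rot: [2.446, 0.003, -2.576]
force: [-0.0, 0.1, -0.6]
width: 0.0563
s(mouth) 69.1 tt -1.5 h 0.0 mm | F along peg -0.5 tt -0.0 h -0.3 w 0.0563
shift [-1.9  5.7 -7. ] turn [0.001 0.004 0.002] q [ 0.02  0.62  0.37 -0.59 -1.7   0.58]
```

```bash
python3 -m jog '[[-1,3,-4,0,0.003,0],[-1,3,-4,0,0,0],[-1,3,-4,0,0,0],[-2,3,-4,0,0,0],[0,0,0,0,0,0]]'; python3 t.py 40
```

```text
t: 10.25
eef_pos: [0.6413, 0.0776, 0.1634]
ee_rot: [2.444, 0.0, -2.576]
force: [0.2, 0.4, -1.3]
width: 0.0564
s(mouth) 46.4 tt 0.8 h -0.2 mm | F along peg -1.1 tt 0.3 h -0.6 w 0.0564
shift [-3.   3.2 -4.7] turn [0.001 0.001 0.002] q [ 0.04  0.62  0.34 -0.59 -1.66  0.59]
```

```bash
python3 -m jog '[[-2,2,-3,0,0,0],[-2,2,-3,0,0,0],[-2,2,-4,0,0,0],[-1,2,-3,0,0,0],[0,0,0,0,0,0]]'; python3 t.py 24
```

```text
t: 10.75
eef_pos: [0.6336, 0.0864, 0.1493]
ee_rot: [2.445, 0.0, -2.576]
force: [-0.4, 0.1, -1.3]
width: 0.0562
s(mouth) 28.1 tt -1.0 h -0.5 mm | F along peg -1.2 tt -0.3 h -0.6 w 0.0562
shift [-0.8  3.1 -2.8] turn [0.001 0.001 0.001] q [ 0.05  0.62  0.3  -0.59 -1.63  0.6 ]
```

Free so far, with no contact force. I'll go on toward the catch with small steps and a firmer grip.

```bash
python3 -m jog '[[-1,2,-2,0,0,0],[-1,2,-2,0,0,0],[-1,2,-2,0,0,0],[-1,2,-3,0,0,0],[0,0,0,0,0,0]]' 0.3 55; python3 t.py 8
```

```text
t: 11.25
eef_pos: [0.6315, 0.0925, 0.1421]
ee_rot: [2.45, 0.003, -2.576]
force: [-0.2, 0.6, -1.4]
width: 0.0558
s(mouth) 18.6 tt 0.6 h -0.3 mm | F along peg -1.5 tt 0.1 h -0.5 w 0.0558
shift [-4.3  5.7 -7.9] turn [0.004 0.007 0.002] q [ 0.06  0.62  0.28 -0.59 -1.6   0.6 ]
```

```bash
python3 -m jog '[[-1.5,2,-3,0.002,0.003,0],[-1.5,2,-3,0.002,0.003,0],[-1,1.5,-2,0,0,0],[0,0,0,0,0,0]]'; python3 t.py 4
```

```text
t: 11.65
eef_pos: [0.6283, 0.0975, 0.1348]
ee_rot: [2.446, 0.003, -2.577]
force: [1.7, -0.8, -0.0]
width: 0.0558
s(mouth) 9.2 tt 0.6 h -0.5 mm | F along peg 1.0 tt 1.0 h -1.3 w 0.0558
shift [-2.5  2.8 -3.6] turn [0.001 0.003 0.002] q [ 0.07  0.62  0.27 -0.6  -1.59  0.6 ]
```

```bash
python3 -m jog '[[-1.5,2,-2.5,0,0.002,0],[-1.5,2,-2.5,0,0,0],[0,0,0,0,0,0]]'; python3 t.py 0;  python3 -m jog '[[-1.5,2,-2.5,0,0,0],[0,0,0,0,0,0]]'; python3 t.py 0
```

```text
t: 11.95
eef_pos: [0.6251, 0.1018, 0.1288]
ee_rot: [2.445, 0.001, -2.577]
force: [1.8, -1.5, 0.1]
width: 0.0561
s(mouth) 1.1 tt 0.3 h -0.2 mm | F along peg 1.6 tt 0.7 h -1.7 w 0.0561
shift [-0.7  0.6 -0.7] turn [0.001 0.001 0.003] q [ 0.07  0.62  0.26 -0.6  -1.58  0.61]
t: 12.15
eef_pos: [0.6247, 0.1018, 0.1286]
ee_rot: [2.449, 0.002, -2.576]
force: [-1.0, 2.3, -3.2]
width: 0.0555
s(mouth) 0.9 tt -0.1 h -0.2 mm | F along peg -4.1 tt 0.4 h -0.2 w 0.0555
shift [-0.3  0.6 -0.6] turn [0.003 0.004 0.001] q [ 0.07  0.62  0.25 -0.6  -1.57  0.61]
```

```bash
python3 - <<'E'
from h import *
for i in range(3): print(status.get_state()['force'].round(1))
sc=eyes.grab_frame("scene"); im=eyes.grab_frame("wrist")
print(status.get_state()['force'].round(1))
c=np.zeros((460,800,3),np.uint8);c[:,:400]=cv2.resize(im[80:240,180:320],(400,460),interpolation=2)
c[:400,400:]=cv2.resize(sc[190:270,275:355],(400,400),interpolation=2);cv2.imwrite("pics/c6.png",c)
E
```

```text
[-1.   2.3 -3.2]
[-1.   2.3 -3.2]
[-1.   2.3 -3.2]
[ 0.7 -2.7  4. ]
```

View pics/c6.png

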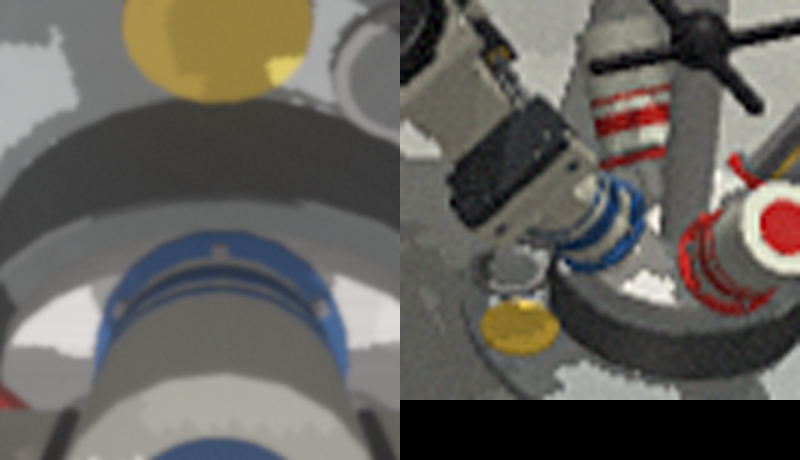

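The wrist crop shows the cup coaxial with its rim close to the ring, but I can't tell whether it is fully seated. I'll press harder along the peg and watch how far it travels.

```bash
python3 -m jog '[[-2,3.2,-4.6,0,0,0]]' 0.3 60; python3 t.py 0;  python3 -m jog '[[-3.4,5.4,-7.7,0,0,0]]'; python3 t.py 0
```

```text
t: 12.35
eef_pos: [0.6249, 0.1019, 0.1277]
ee_rot: [2.454, 0.005, -2.574]
force: [10.1, -22.9, 46.4]
width: 0.0558
s(mouth) 0.2 tt 0.1 h -0.8 mm | F along peg 51.5 tt -3.8 h 10.9 w 0.0558
shift [-0.4  0.5  0.4] turn [0.007 0.01  0.   ] q [ 0.08  0.62  0.25 -0.6  -1.57  0.61]
t: 12.45
eef_pos: [0.6254, 0.1023, 0.1271]
ee_rot: [2.465, 0.011, -2.572]
force: [11.3, -28.8, 58.3]
width: 0.056
s(mouth) -0.3 tt 0.7 h -1.1 mm | F along peg 64.2 tt -5.9 h 14.2 w 0.0560
shift [-0.9  0.2  1. ] turn [ 0.012  0.021 -0.002] q [ 0.08  0.61  0.24 -0.59 -1.55  0.61]
```

It took over 50 N with no further travel, so it's solidly stopped and s reads about 0. I'll relax, open and back out along the peg.

```bash
python3 -m jog '[[0.7,-1.1,1.5,-0.01,-0.018,0],[0,0,0,0,0,0],[0,0,0,0,0,0]]'; python3 t.py 0; python3 -m jog '[[0,0,0,0,0,0],[0,0,0,0,0,0],[0,0,0,0,0,0],[0,0,0,0,0,0],[0,0,0,0,0,0],[0,0,0,0,0,0]]' 1 20;  python3 t.py 20
```

```text
t: 12.75
eef_pos: [0.6259, 0.1011, 0.1316]
ee_rot: [2.483, 0.024, -2.572]
force: [0.0, -2.2, -0.2]
width: 0.0555
s(mouth) 3.9 tt 0.5 h 0.8 mm | F along peg 1.1 tt -1.2 h -1.5 w 0.0555
shift [-1.5  1.3 -3.5] turn [ 0.021  0.042 -0.002] q [ 0.08  0.6   0.23 -0.58 -1.54  0.61]
t: 13.35
eef_pos: [0.6242, 0.1032, 0.127]
ee_rot: [2.478, 0.018, -2.571]
force: [0.3, -0.9, 1.0]
width: 0.0874
s(mouth) -1.3 tt 0.2 h -0.1 mm | F along peg 1.4 tt -0.2 h -0.0 w 0.0874
shift [  7.1 -11.6  16.4] turn [ 0.019  0.034 -0.003] q [ 0.09  0.6   0.23 -0.59 -1.54  0.61]
```

The relax step lifted the cup about 4 mm while it was still gripped. I'll back out, shut the fingers and press the closed end to be sure.

```bash
python3 -m jog '[[5,-8,11,0.005,0.01,0],[6,-10,14,0.01,0.015,0],[6,-10,14,0.005,0.01,0],[5,-8,11,0,0,0],[0,0,0,0,0,0]]'; python3 t.py 52; python3 -m jog '[[0,0,0,0,0,0],[0,0,0,0,0,0],[0,0,0,0,0,0],[0,0,0,0,0,0],[0,0,0,0,0,0],[0,0,0,0,0,0],[0,0,0,0,0,0]]' 0 20;  python3 t.py 50; python3 -c "
from h import *
cv2.imwrite('pics/w3.png',eyes.grab_frame('wrist'));cv2.imwrite('pics/sc3.png',eyes.grab_frame('scene'))"
```

```text
t: 13.85
eef_pos: [0.6461, 0.0667, 0.178]
ee_rot: [2.44, -0.003, -2.571]
force: [-0.0, 0.3, 0.9]
width: 0.0874
s(mouth) 65.2 tt -1.0 h 0.1 mm | F along peg 0.5 tt 0.1 h 0.7 w 0.0874
shift [ -3.7   7.6 -10.2] turn [-0.002 -0.004 -0.004] q [ 0.03  0.63  0.37 -0.59 -1.7   0.58]
t: 14.55
eef_pos: [0.6443, 0.0689, 0.1762]
ee_rot: [2.438, -0.004, -2.569]
force: [0.6, -0.3, 0.3]
width: 0.0372
s(mouth) 61.9 tt -1.2 h 1.1 mm | F along peg 0.6 tt 0.4 h -0.2 w 0.0372
shift [-2.6  6.4 -9.9] turn [-0.003 -0.006 -0.005] q [ 0.03  0.63  0.37 -0.59 -1.7   0.58]
```

```bash
python3 -m jog '[[-1,4,-6,0,-0.005,-0.003],[-1,2.5,-5,0,0,0],[0,0,0,0,0,0],[0,0,0,0,0,0]]'; python3 t.py 37
```

```text
t: 15.05
eef_pos: [0.642, 0.0761, 0.164]
ee_rot: [2.44, 0.0, -2.573]
force: [-0.3, 0.4, -0.1]
width: 0.0014
s(mouth) 47.9 tt 0.6 h -1.2 mm | F along peg -0.4 tt -0.0 h 0.3 w 0.0014
shift [-4.8  6.3 -7.6] turn [-0.003 -0.001 -0.002] q [ 0.04  0.63  0.34 -0.59 -1.67  0.59]
```

View pics/w3.png

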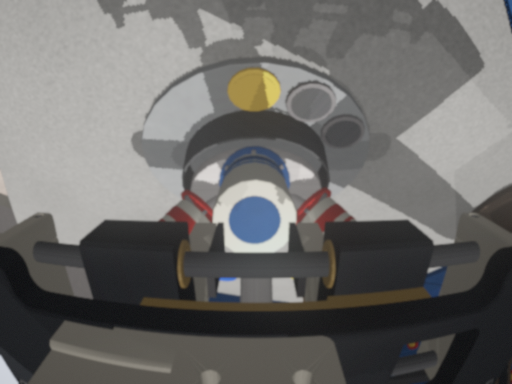

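The cup stays on the peg by itself, with its disc at (255,220), aligned over the dish. Now I'll press with the shut fingertips.

```bash
python3 -m jog '[[-1.5,2,-3,0,0,0],[-1.5,2,-3,0,0,0],[0,0,0,0,0,0]]'; python3 t.py 33;  python3 -m jog '[[-1,1.5,-2,0,0,0],[-1,1.6,-2.3,0,0,0]]'; python3 t.py 33
```

```text
t: 15.35
eef_pos: [0.6391, 0.08, 0.1576]
ee_rot: [2.441, 0.001, -2.573]
force: [-0.6, -0.0, 0.2]
width: 0.0004
s(mouth) 39.9 tt 0.3 h -1.5 mm | F along peg -0.0 tt -0.5 h 0.4 w 0.0004
shift [-3.3  4.5 -4.3] turn [-0.002 -0.001 -0.001] q [ 0.04  0.63  0.33 -0.59 -1.65  0.59]
t: 15.55
eef_pos: [0.6393, 0.081, 0.1552]
ee_rot: [2.447, 0.004, -2.574]
force: [4.6, -9.3, 17.4]
width: 0.0004
s(mouth) 37.6 tt 1.0 h -2.5 mm | F along peg 19.9 tt -1.1 h 3.3 w 0.0004
shift [-3.4  3.6 -1.9] turn [ 0.001  0.005 -0.001] q [ 0.05  0.62  0.32 -0.59 -1.64  0.6 ]
```

```bash
python3 -m jog '[[-1,1.6,-2.3,0,0,0],[-1,1.6,-2.3,0,0,0]]'; python3 t.py 33; python3 -m jog '[[2,-3,5,0,0,0],[4,-7,10,0,0,0],[10,-16,22,0,0,0],[12,-19,27,0,0,0],[12,-19,27,0,0,0],[10,-16,22,0,0,0],[0,0,0,0,0,0]]'; python3 - <<'E'
from h import *
T=tool(); print(T[:3,3],status.get_state()['force'].round(1))
im=eyes.grab_frame("wrist"); sc=eyes.grab_frame("scene"); sd=eyes.grab_frame("side")
b=[x for x in blobs(im,(100,90,60),(128,255,255),60)]; print(b)
for p in(SEAT,SEAT+.085*PZ): print(np.round(proj('wrist',p,T),1),np.round(proj('scene',p),1))
c=np.zeros((600,800,3),np.uint8);c[:400,:400]=cv2.resize(im[60:240,165:345],(400,400),interpolation=2)
c[:400,400:]=cv2.resize(sc[190:270,275:355],(400,400),interpolation=2);c[400:,:300]=cv2.resize(sd[180:280,140:290],(300,200));cv2.imwrite("pics/c7.png",c)
E
```

```text
t: 15.75
eef_pos: [0.6401, 0.0814, 0.1553]
ee_rot: [2.454, 0.01, -2.574]
force: [2.1, -4.9, 12.1]
width: 0.0003
s(mouth) 37.7 tt 1.9 h -2.5 mm | F along peg 12.7 tt -0.9 h 3.7 w 0.0003
shift [-4.3  3.1 -2. ] turn [ 0.003  0.014 -0.001] q [ 0.05  0.62  0.32 -0.59 -1.63  0.6 ]
t: 16.45
eef_pos: [0.6906, -0.0028, 0.2747]
ee_rot: [2.453, 0.008, -2.572]
force: [0.3, -0.5, -0.3]
width: 0.0005
[ 0.6905639  -0.00283829  0.27474483] [ 0.3 -0.5 -0.3]
[([461.5, 27.0], [426, 0, 75, 61, 2458]), ([254.6, 175.0], [241, 162, 28, 27, 613]), ([399.7, 283.5], [372, 269, 59, 35, 1252]), ([412.0, 348.0], [405, 342, 15, 14, 141]), ([380.8, 354.0], [368, 346, 27, 16, 326])]
[257.8 161.7] [313.6 233.6]
[258.  175.4] [298.5 220.2]
```

View pics/c7.png

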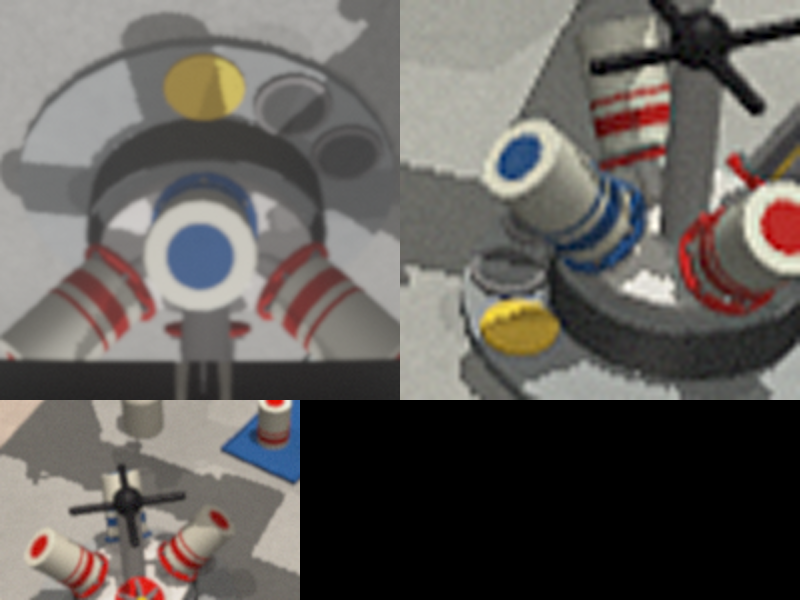

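```bash
python3 -c "
from station import workorder,status
print(status.get_state()['t'],workorder.job_done())"
```

```text
the job is handed in; nothing more can be done
16.6 None
```

I turned the drainer three clicks clockwise by pushing a spoke. I then hung the blue cup mouth-down on the blue peg, pressed it home, backed the arm clear and handed the job in at 16.6 s.

**Heading:** before the cup went on, the peg tip measured about -55° and the spokes about -57°; the yellow dish measured -59°. That is a few mm level at the tip, inside the 20 mm limit.

**Seating:**
- The first press, with the cup still gripped, met a solid stop within about 1 mm of the computed seat (over 50 N).
- Relaxing that press lifted the tool about 4 mm while it still held the cup, so I let go and pressed the closed end again with the shut fingers. It stopped about 0.6 mm from the computed seat under about 20 N.
- The catch would have stopped it 12 mm or more short. I did not feel a clear click as it passed the catch.

**Final pictures:**
- The cup is coaxial with the peg over the yellow dish, its bands as far from the ring as on the fixed red cups. The pictures alone cannot resolve the 4 mm limit, so the seating claim rests on the two presses.
- The red-banded cup still stands on the tray.
- I did not measure the red-banded cup, jar, wrench or link bar again. The arm was never sent near them except to pass over the tray.

The force reading after backing off was near zero, so the robot was touching nothing.

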